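# Open the plug box

### The arm

A 6-joint arm with a two-finger parallel gripper is mounted at the origin on the work surface. World frame = base frame: x ahead of the robot, y to its left, z up, the work surface at z = 0. Lengths are in m, angles in rad, forces in N, time in s.
With the tool pointing down it reaches from about 0.325 to 1 m from the base axis. Payload 5.1 kg.
Tool frame: the origin (TCP) lies on the centre line of the jaws, within the pads' length; the fingertips stand 14 mm ahead of it and the grasp point (between the pads) lies 5 mm behind it; z points along the fingers, y is the line along which they close (so a half turn about z gives the same grasp; the last joint's range is limited). The gripper opens to 85 mm and grips with 20 to 120 N. Pads are 22 mm wide; open, the fingers measure 114 mm over their backs; the gripper's body (76 mm by 85 mm) begins 54 mm behind the grasp point. The pads swing forward as they close: fully open they stand 13 mm farther back than shut.
Start: joints at [1.177, 0.124, 1.65, -0, 1.367, -0.083], TCP at [0.199, 0.619, 0.245] pointing down, gripper open.
Joint ranges: [-2.61, 2.61], [-1.02, 2.33], [0.03, 2.71], [-1.35, 4.49], [0.32, 2.68], [-2.91, 2.91]. Speed limits (rad/s): [2.57, 2.57, 3.14, 3.14, 3.14, 3.14].

### API

Orientations are given as a unit quaternion [w, x, y, z].
In Python, from cell import env gives the robot as it stands.
- The arm moves only by the tool servo_tool, never from a script. Its argument "rows" is a list of rows, each an object with "translation": the shift along the tool's x, y, z normalised to -1 to 1, where 1 is 40 mm, a list of three; "yaw": the turn about the tool's z normalised to -1 to 1, where 1 is 4 degrees; "gripper": the finger opening in mm, from 0 to 85.4. A call has 1 to 20 rows; each row shifts and turns the commanded pose from where the row before left it, along the tool's axes as they then stand; what a row does not reach is not made up. A row lasts 1/8 s, in which the tool goes at most 62.5 mm and 10.7 degrees, less where a joint would pass 70% of its speed; a pose out of reach is approached as far as the arm can. A call with a number of a shift or a turn outside -1 to 1 is refused whole. A call with a gripper value outside its range is refused whole. The fingers move at their own pace and stop on an object; the grip force is fixed at half the most. Time passes only in rows, so rows that do not move let the fingers close. It gives the time, the measured TCP pose, the force, the opening and the grip force at its end, in the units of the state.
- env.get_obs(): the state, without advancing time (a new reading comes with each control period).
- env.capture(name): name is "scene" or "top"; returns the picture (400x640x3 uint8, red, green, blue); there is no depth.
- env.calibration(name): a dict with "intrinsics" (3x3 intrinsics, pixels), "R" (3x3) and "t" (3): a world point X has camera coordinates R X + t. Camera axes: x right, y down, z forward; pixel columns grow to the right and rows downward; lengths in m; the calibration is good to about 2 mm. A picture is of the moment at which its call begins. calibration takes no time and is no camera call.
- env.sign_off(): hands the job in; it is judged then, once.
The state is a dict: "time": time; "joints": joint angles; "joint_vel": joint speeds; "tau": joint torques, N m; "position": TCP position; "eef_rot": TCP orientation; "force": force on the tool from outside, world axes, zero at the start; "torque": the same for the moment, N m; "grip_width": finger opening in m; "grasp_force": force on a finger pad.
Only numpy, scipy, OpenCV 4.12 (cv2) and the standard library are available. Lean on these libraries where they do the work, as an engineer would, in place of code of your own. Each camera call takes 0.05 s, during which the arm holds its last target. There are 200 camera calls.

### The job

The glue bottle has been left standing on the lid of the wooden plug box: pick it off and stand it upright on the blue tile, then lift the lid off the box and lay it flat, knob up, in the middle of the cork mat. Set both down gently rather than dropping them, leave the box standing open where it is, and do not disturb the other things on the bench.

Things in the scene. Friction and masses are not known exactly. Their poses are not given: they have to be found in the camera images.
- box: Dark wooden open-topped box of wooden plugs, 150 (x) x 110 (y) x 55 mm high, walls 8 mm, loose on the bench, about 0.8 kg. Origin: centre of its underside, z up.
- lid: Loose plywood lid resting on the box: plate 150 (x) x 110 (y) x 8 mm with a lip 129 x 89 x 6 mm below it that sits inside the box walls with 2.5 mm play a side, and a black upright cylindrical knob at its centre, 26 mm diameter, 32 mm tall. Origin: centre of the lip's underside (49 mm above the box's underside when closed); plate from z = 6 to 14 mm, knob from 14 to 46 mm; z up. About 0.16 kg.
- glue: White glue bottle with a blue label, standing on the lid near one end, close to the knob: body 40 mm diameter to z = 80 mm, shoulder to 90 mm, red cylindrical cap 24 mm diameter from z = 90 to 120 mm (top). Origin: centre of its underside, z up. About 0.12 kg. At the start its underside is 14 mm above the lid's origin.
- tile: Blue glazed tile fixed on the bench, 90 x 90 x 8 mm. Origin: centre of its underside; its top is at z = 8 mm.
- mat: Cork mat fixed on the bench, 200 (x) x 180 (y) x 5 mm. Origin: centre of its underside; its top is at z = 5 mm.
- tape: Bystander: roll of blue tape lying flat, 90 mm diameter, 25 mm high. Origin: centre of its underside.
- cup: Bystander: clear plastic cup, 68 mm diameter, 85 mm high. Origin: centre of its underside.
- spray: Bystander: spray can standing, 54 mm diameter, 180 mm high. Origin: centre of its underside.
- offcut: Bystander: wooden offcut 60 x 35 x 25 mm. Origin: centre of its underside.
- screwdriver: Bystander: screwdriver lying flat. Origin: under its middle.
- hammer: Bystander: hammer lying flat. Origin: under its middle.
Mind the look-alikes: they are no part of the job. Of the things shaped like the glue, the white one is meant.

How it is judged:
By the outcome, as a careful person would: the job done as asked, in the order asked, and still so for the second after the job is handed in, with the robot touching nothing.
It also fails if it takes over 67 s, if anything falls off the work surface, if the arm or the gripper's body presses on something with over 40 N, if the wrist force passes 120 N, or if a joint passes its speed limit or range.

## Working session

There is one attempt and no reset: what is moved stays moved. The work goes in short steps, Python scripts to look and compute and a tool call to move; the robot and the scene stay as the last step left them, time stands still between calls to the robot, and variables do not carry over. Pictures are saved under pics/ and viewed, at most 10 in all, crops included, and the job is handed in when it is done.

Besides the shell and the picture viewer there is one more tool, called after ">>>" in YAML: its name, and indented under it one key for each argument. servo_tool: Moves the arm, as the interface text tells. Scaled input: -1 to 1 covers 40 mm each way for a shift and 4 degrees each way for a turn. Its arguments: {"type":"object","properties":{"rows":{"type":"array"}},"required":["rows"]}

```bash
mkdir -p pics; ls; python3 - <<'E'
from cell import env
import cv2
for n in("scene","top"):
    cv2.imwrite(f"pics/{n}0.png",env.capture(n)[:,:,::-1]); c=env.calibration(n); print(n,c)
o=env.get_obs();print(o['position'],o['eef_rot'],o['time'],o['force'],o['grip_width'])
E
```

```text
pics
scene {'intrinsics': array([[500.36389853,   0.        , 315.18953419],
       [  0.        , 500.36389853, 196.85175821],
       [  0.        ,   0.        ,   1.        ]]), 'R': array([[ 0.60270841,  0.79795095, -0.00410492],
       [ 0.4440559 , -0.33966962, -0.82911935],
       [-0.66299089,  0.4978944 , -0.55905657]]), 't': array([-0.36348703, -0.18255312,  1.99127825])}
top {'intrinsics': array([[498.15972211,   0.        , 320.82974084],
       [  0.        , 498.15972211, 210.5141393 ],
       [  0.        ,   0.        ,   1.        ]]), 'R': array([[-0.08208277, -0.99661536, -0.00450025],
       [-0.9720654 ,  0.08105543, -0.22027   ],
       [ 0.21988923, -0.01370584, -0.97542856]]), 't': array([0.04307784, 0.57250149, 1.86287066])}
[0.1985763  0.61837504 0.24417262] [-2.31033976e-04  1.54735727e-01  9.87955444e-01 -9.17303952e-04] 0.1 [ 1.08934925 -0.9073761   1.0095964 ] 0.08528646803640853
```

View pics/scene0.png

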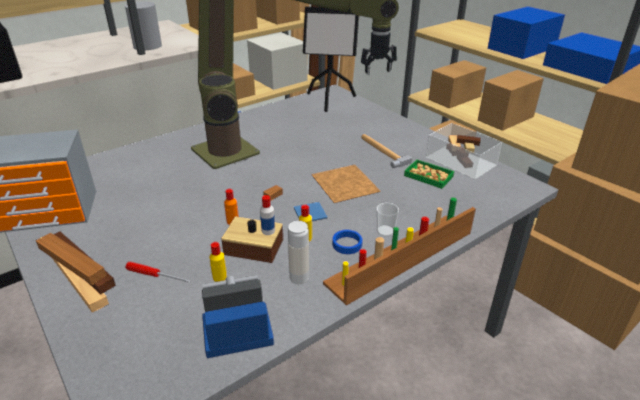

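View pics/top0.png

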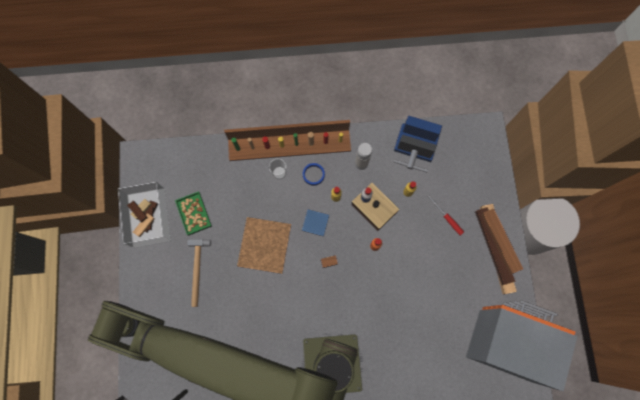

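The picture shows four bottle-shaped things (scene px): white with blue label on the box lid (267,215), orange (231,207), yellow (305,222) and yellow (218,262). In the top view the white one is at (367,192), the box at (375,206), the tile at (316,222) and the mat at (265,245). I choose the white one and check it in a close crop.

```bash
python3 - <<'E'
import cv2,numpy as np
a=cv2.imread("pics/scene0.png")[180:280,205:325]; b=cv2.imread("pics/top0.png")[165:255,295:425]
f=lambda i,s:cv2.resize(i,None,fx=s,fy=s,interpolation=cv2.INTER_CUBIC)
A=f(a,5);B=f(b,6)
cv2.imwrite("pics/c1.png",A);cv2.imwrite("pics/c2.png",B);print(A.shape,B.shape)
cv2.imwrite("pics/c3.png",f(cv2.imread("pics/top0.png")[205:285,225:345],6))
E
```

```text
(500, 600, 3) (540, 780, 3)
```

View pics/c1.png

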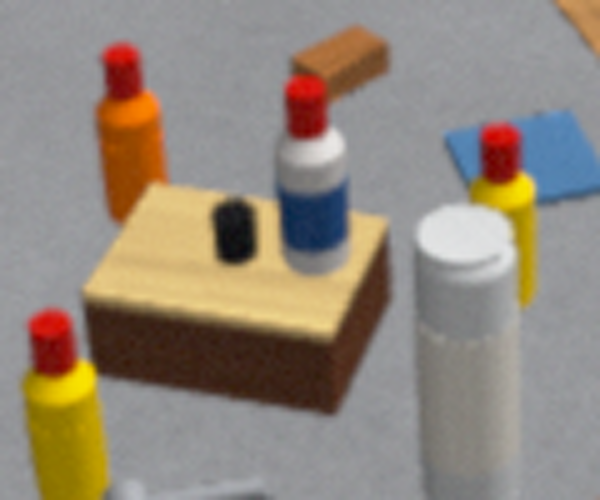

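View pics/c2.png

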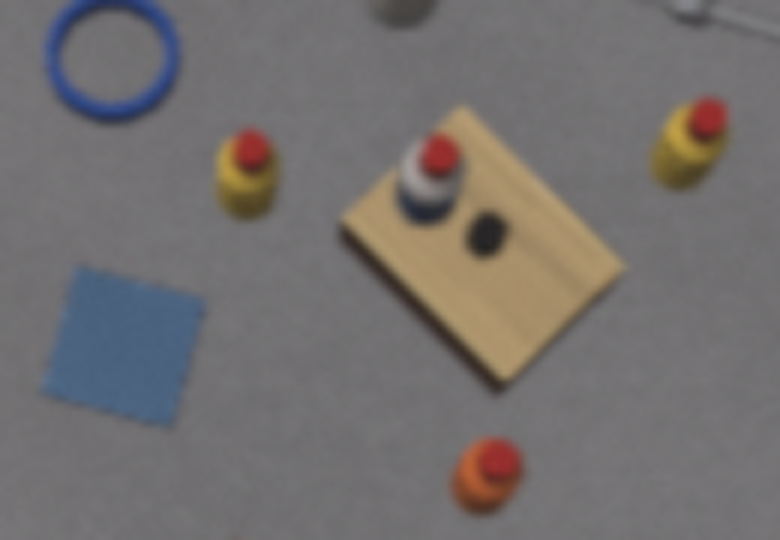

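View pics/c3.png

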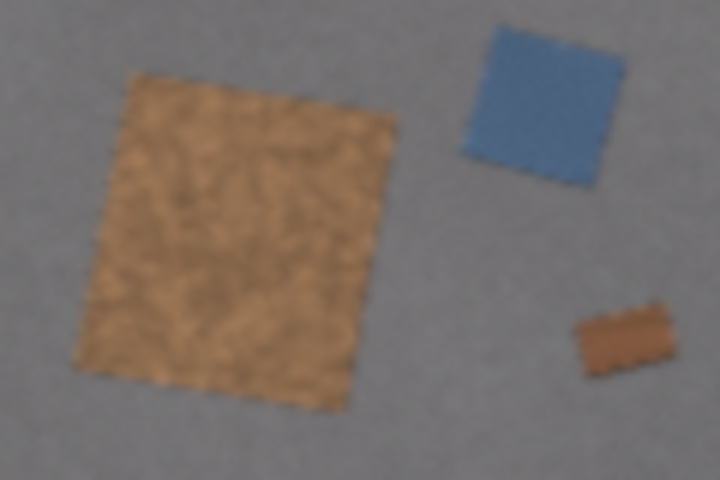

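The crop confirms it: white bottle with a blue label and red cap, cap top at c1 (307,84) / c2 (441,154). The knob is at c1 (235,207) / c2 (488,226). Lid, tile and mat corners are clear.

```bash
cat > h.py <<'E'
import numpy as np
from cell import env
from scipy.spatial.transform import Rotation as Ro
def ray(n,p,z):
    c=env.calibration(n);d=c["R"].T@np.linalg.solve(c["intrinsics"],[*p,1]);o=-c["R"].T@c["t"]
    return (o+d*(z-o[2])/d[2])[:2]
def rot():
    q=env.get_obs()['eef_rot'];return Ro.from_quat([*q[1:],q[0]]).as_matrix()
def go(target,yaw_world=None):
    "remaining shift in mm in tool axes, yaw (deg about tool z) bringing tool y to yaw_world mod 180"
    o=env.get_obs();R=rot();d=R.T@(np.array(target)-o['position'])*1000
    print('tool shift mm',d.round(1),'rows',(d/40).round(3))
    if yaw_world is not None:
        a=np.degrees(np.arctan2(R[1,1],R[0,1]));e=(yaw_world-a+90)%180-90
        print('tool y at',a.round(1),'yaw tool deg',(-e).round(1),'units',(-e/4).round(2), 'j6',o['joints'][5])
E
python3 - <<'E'
from h import *
C={'c1':('scene',205,180,5),'c2':('top',295,165,6),'c3':('top',225,205,6)}
def w(k,u,v,z):
    n,a,b,s=C[k];return ray(n,(a+(u+.5)/s-.5,b+(v+.5)/s-.5),z)
def quad(nm,k,ps,z):
    P=np.array([w(k,*p,z) for p in ps]);e=np.roll(P,-1,0)-P
    print(nm,k,'ctr',P.mean(0).round(4),'len',np.linalg.norm(e,axis=1).round(3),'ang',np.degrees(np.arctan2(e[:,1],e[:,0])).round(1))
quad('lid','c2',[(462,105),(625,267),(500,385),(342,218)],.063)
quad('lid','c1',[(152,184),(388,222),(335,335),(85,292)],.063)
quad('tile','c2',[(80,266),(204,297),(172,428),(43,393)],.008)
quad('tile','c3',[(498,28),(625,62),(592,187),(463,152)],.008)
quad('mat','c3',[(133,73),(396,117),(345,412),(75,370)],.005)
for nm,z,a,b in [('knob',.095,(488,226),(235,207)),('gluecap',.183,(441,154),(307,84)),('yellow',.12,(253,147),(502,132)),('orange',.12,(502,458),(122,51))]:
    print(nm,w('c2',*b if 0 else a,z).round(4),w('c1',*b,z).round(4))
E
```

```text
lid c2 ctr [ 0.5784 -0.2151] len [0.149 0.113 0.148 0.11 ] ang [-141.3  128.4   37.4  -51. ]
lid c1 ctr [ 0.5867 -0.2164] len [0.151 0.107 0.151 0.107] ang [  37.9  -50.  -142.1  129.7]
tile c2 ctr [0.5412 0.0203] len [0.085 0.091 0.088 0.089] ang [-109.1  161.7   69.9  -20.3]
tile c3 ctr [0.5404 0.0205] len [0.087 0.087 0.088 0.087] ang [-110.1  160.6   69.9  -19.8]
mat c3 ctr [0.4682 0.2282] len [0.177 0.197 0.178 0.199] ang [-104.4  166.4   76.5  -13.7]
knob [ 0.5819 -0.2161] [ 0.582  -0.2139]
gluecap [ 0.6086 -0.181 ] [ 0.6134 -0.1785]
yellow [ 0.6394 -0.0705] [ 0.6438 -0.0675]
orange [ 0.4289 -0.2058] [ 0.4319 -0.2019]
```

>>> servo_tool:
  rows:
    - {"translation": [-0.3, -0.3, 0], "yaw": 0, "gripper": 85}
    - {"translation": [-0.6, -0.6, 0], "yaw": 0, "gripper": 85}
    - {"translation": [-0.9, -0.9, 0], "yaw": 0, "gripper": 85}
    - {"translation": [-0.9, -0.9, 0], "yaw": 0, "gripper": 85}
    - {"translation": [-0.9, -0.9, 0], "yaw": 0, "gripper": 85}
    - {"translation": [-0.9, -0.9, 0], "yaw": 0, "gripper": 85}
    - {"translation": [-0.9, -0.9, 0], "yaw": 0, "gripper": 85}
    - {"translation": [-0.9, -0.9, 0], "yaw": 0, "gripper": 85}
    - {"translation": [-0.9, -0.9, 0], "yaw": 0, "gripper": 85}
    - {"translation": [-0.9, -0.9, 0], "yaw": 0, "gripper": 85}
    - {"translation": [-0.9, -0.9, 0], "yaw": 0, "gripper": 85}
    - {"translation": [-0.9, -0.9, 0], "yaw": 0, "gripper": 85}
    - {"translation": [-0.9, -0.9, 0], "yaw": 0, "gripper": 85}
    - {"translation": [-0.9, -0.9, 0], "yaw": 0, "gripper": 85}
    - {"translation": [-0.9, -0.9, 0], "yaw": 0, "gripper": 85}
    - {"translation": [-0.9, -0.9, 0], "yaw": 0, "gripper": 85}
    - {"translation": [-0.9, -0.9, 0], "yaw": 0, "gripper": 85}
    - {"translation": [-0.9, -0.9, 0], "yaw": 0, "gripper": 85}
    - {"translation": [-0.5, -0.4, 0], "yaw": 0, "gripper": 85}
    - {"translation": [0, 0, 0], "yaw": 0, "gripper": 85}

```text
time: 2.6
position: [0.608, -0.1743, 0.2447]
eef_rot: [-0.001, 0.156, 0.988, 0.0]
force: [-0.6, 0.4, -0.6]
grip_width: 0.0848
grasp_force: 0.0
```

```bash
python3 -c "
from h import *
go([.611,-.180,.171],72)"
```

```text
tool shift mm [-4.7 -4.5 73.7] rows [-0.119 -0.112  1.842]
tool y at 72.0 yaw tool deg 0.0 units 0.01 j6 -1.6212159567501037
```

>>> servo_tool:
  rows:
    - {"translation": [-0.12, -0.11, 0], "yaw": 0, "gripper": 85}
    - {"translation": [0, 0, 0.3], "yaw": 0, "gripper": 85}
    - {"translation": [0, 0, 0.4], "yaw": 0, "gripper": 85}
    - {"translation": [0, 0, 0.4], "yaw": 0, "gripper": 85}
    - {"translation": [0, 0, 0.4], "yaw": 0, "gripper": 85}
    - {"translation": [0, 0, 0.34], "yaw": 0, "gripper": 85}
    - {"translation": [0, 0, 0], "yaw": 0, "gripper": 85}
    - {"translation": [0, 0, 0], "yaw": 0, "gripper": 45}
    - {"translation": [0, 0, 0], "yaw": 0, "gripper": 45}
    - {"translation": [0, 0, 0], "yaw": 0, "gripper": 45}

```text
time: 3.85
position: [0.6121, -0.1782, 0.1725]
eef_rot: [0.001, 0.155, 0.988, -0.0]
force: [1.3, 0.5, 0.4]
grip_width: 0.0449
grasp_force: 0.0
```

```bash
python3 - <<'E'
from h import *
import cv2
go([.611,-.180,.171],72)
f=lambda i,s:cv2.resize(i,None,fx=s,fy=s,interpolation=cv2.INTER_CUBIC)
a=f(env.capture("scene")[150:270,215:325],4);b=f(env.capture("top")[150:250,320:415],4)
H=480;b=cv2.resize(b,(int(b.shape[1]*H/b.shape[0])*350//int(b.shape[1]*H/b.shape[0]),350))
c=np.zeros((480,800,3),'u1');c[:,:440]=a;c[:350,445:795]=b
cv2.imwrite("pics/g1.png",c[:,:,::-1])
E
```

```text
tool shift mm [ 0.5 -2.   1.5] rows [ 0.011 -0.051  0.038]
tool y at 72.2 yaw tool deg 0.2 units 0.05 j6 -1.6274013612880496
```

View pics/g1.png

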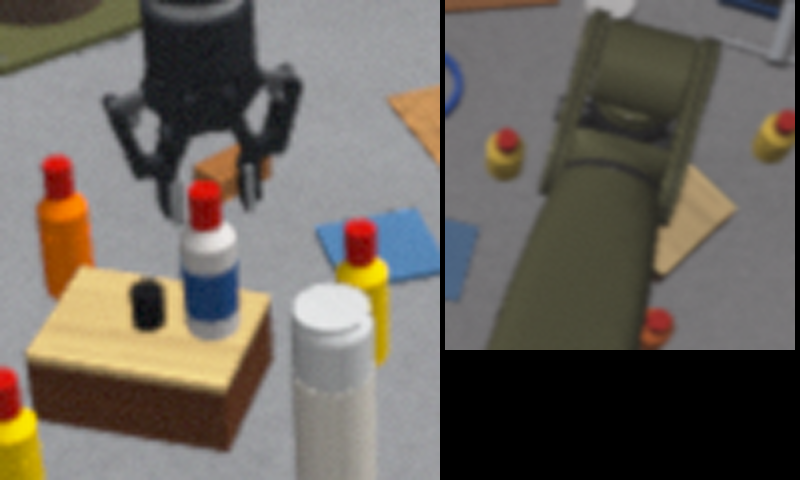

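```bash
python3 - <<'E'
from h import *
c=env.calibration("scene");R=rot();p=env.get_obs()['position']
for z in(.156,.1725,.183):
  for s in(-.0225,0,.0225):
    X=c["R"]@(np.array([p[0],p[1],z])+s*R[:,1])+c["t"];u=c["intrinsics"]@X;u=u/u[2];print(z,s,((u[:2]-[215,150])*4).round(1))
E
```

```text
0.156 -0.0225 [174.5 222.4]
0.156 0 [205.6 216.2]
0.156 0.0225 [236.5 210.1]
0.1725 -0.0225 [172.9 203. ]
0.1725 0 [204.2 196.9]
0.1725 0.0225 [235.3 190.8]
0.183 -0.0225 [171.8 190.5]
0.183 0 [203.3 184.4]
0.183 0.0225 [234.5 178.4]
```

Cap at crop (205,187), between the fingers at about x=180 and x=243; it sits slightly nearer the left finger, so I shift a little and close in stages.

>>> servo_tool:
  rows:
    - {"translation": [0, -0.07, 0.03], "yaw": 0, "gripper": 45}
    - {"translation": [0, 0, 0], "yaw": 0, "gripper": 34}
    - {"translation": [0, 0, 0], "yaw": 0, "gripper": 29}
    - {"translation": [0, 0, 0], "yaw": 0, "gripper": 29}
    - {"translation": [0, 0, 0], "yaw": 0, "gripper": 29}

```text
time: 4.58
position: [0.6109, -0.1807, 0.1705]
eef_rot: [0.0, 0.155, 0.988, -0.0]
force: [-0.4, -0.2, -0.1]
grip_width: 0.029
grasp_force: 0.0
```

>>> servo_tool:
  rows:
    - {"translation": [0, 0, 0], "yaw": 0, "gripper": 26}
    - {"translation": [0, 0, 0], "yaw": 0, "gripper": 24}
    - {"translation": [0, 0, 0], "yaw": 0, "gripper": 20}
    - {"translation": [0, 0, 0], "yaw": 0, "gripper": 15}
    - {"translation": [0, 0, 0], "yaw": 0, "gripper": 10}
    - {"translation": [0, 0, 0], "yaw": 0, "gripper": 10}

```text
time: 5.32
position: [0.6109, -0.1808, 0.1707]
eef_rot: [0.0, 0.155, 0.988, -0.0]
force: [-0.2, -1.1, 3.1]
grip_width: 0.0223
grasp_force: 58.8
```

>>> servo_tool:
  rows:
    - {"translation": [0, 0, -0.1], "yaw": 0, "gripper": 10}
    - {"translation": [0, 0, -0.2], "yaw": 0, "gripper": 10}
    - {"translation": [0, 0, -0.4], "yaw": 0, "gripper": 10}
    - {"translation": [0, 0, -0.6], "yaw": 0, "gripper": 10}
    - {"translation": [0, 0, -0.6], "yaw": 0, "gripper": 10}
    - {"translation": [0, 0, -0.6], "yaw": 0, "gripper": 10}
    - {"translation": [0, 0, -0.5], "yaw": 0, "gripper": 10}
    - {"translation": [0, 0, 0], "yaw": 0, "gripper": 10}

```text
time: 6.32
position: [0.6118, -0.181, 0.2937]
eef_rot: [0.002, 0.155, 0.988, -0.0]
force: [0.2, 0.8, -1.2]
grip_width: 0.0223
grasp_force: 58.7
```

```bash
python3 - <<'E'
from h import *
import cv2
go([.541,.0205,.3],72)
cv2.imwrite("pics/g2.png",cv2.resize(env.capture("scene")[100:260,190:350],None,fx=3.5,fy=3.5,interpolation=cv2.INTER_CUBIC)[:,:,::-1])
E
```

```text
tool shift mm [129.  170.2  -7. ] rows [ 3.225  4.255 -0.174]
tool y at 72.2 yaw tool deg 0.2 units 0.05 j6 -1.6318263431273818
```

View pics/g2.png

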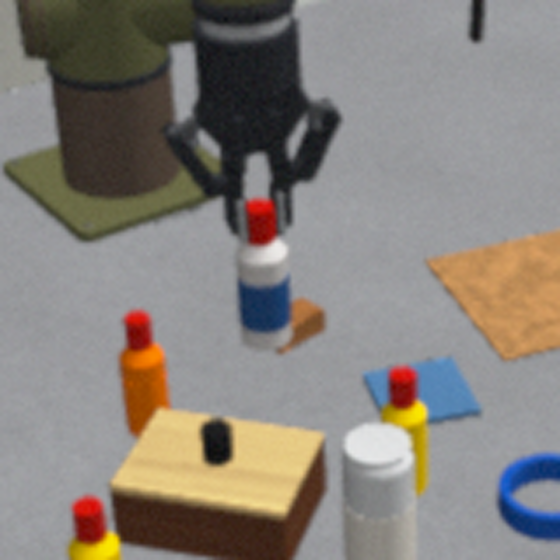

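The bottle hangs upright at crop (263,290), and the lid is undisturbed with its knob at (216,440). Next I carry it to above the tile.

>>> servo_tool:
  rows:
    - {"translation": [0.15, 0.2, 0], "yaw": 0, "gripper": 10}
    - {"translation": [0.3, 0.4, 0], "yaw": 0, "gripper": 10}
    - {"translation": [0.4, 0.53, 0], "yaw": 0, "gripper": 10}
    - {"translation": [0.5, 0.65, 0], "yaw": 0, "gripper": 10}
    - {"translation": [0.5, 0.65, 0], "yaw": 0, "gripper": 10}
    - {"translation": [0.5, 0.65, 0], "yaw": 0, "gripper": 10}
    - {"translation": [0.4, 0.55, 0], "yaw": 0, "gripper": 10}
    - {"translation": [0.3, 0.4, 0], "yaw": 0, "gripper": 10}
    - {"translation": [0.17, 0.22, 0], "yaw": 0, "gripper": 10}
    - {"translation": [0, 0, 0.5], "yaw": 0, "gripper": 10}
    - {"translation": [0, 0, 0.8], "yaw": 0, "gripper": 10}
    - {"translation": [0, 0, 0.8], "yaw": 0, "gripper": 10}
    - {"translation": [0, 0, 0.8], "yaw": 0, "gripper": 10}
    - {"translation": [0, 0, 0.6], "yaw": 0, "gripper": 10}
    - {"translation": [0, 0, 0.3], "yaw": 0, "gripper": 10}
    - {"translation": [0, 0, 0], "yaw": 0, "gripper": 10}
    - {"translation": [0, 0, 0], "yaw": 0, "gripper": 10}

```text
time: 8.5
position: [0.541, 0.0203, 0.1395]
eef_rot: [0.001, 0.155, 0.988, 0.0]
force: [-0.2, 0.4, -0.7]
grip_width: 0.0219
grasp_force: 58.8
```

```bash
python3 -c "
from h import *
go([.541,.0205,.1157],72)"
```

```text
tool shift mm [ 0.1  0.2 23.8] rows [0.002 0.004 0.596]
tool y at 72.2 yaw tool deg 0.2 units 0.04 j6 -1.3212459514900265
```

>>> servo_tool:
  rows:
    - {"translation": [0, 0, 0.2], "yaw": 0, "gripper": 10}
    - {"translation": [0, 0, 0.15], "yaw": 0, "gripper": 10}
    - {"translation": [0, 0, 0.1], "yaw": 0, "gripper": 10}
    - {"translation": [0, 0, 0.05], "yaw": 0, "gripper": 10}
    - {"translation": [0, 0, 0.03], "yaw": 0, "gripper": 10}
    - {"translation": [0, 0, 0], "yaw": 0, "gripper": 10}

```text
time: 9.25
position: [0.5402, 0.0206, 0.1173]
eef_rot: [0.0, 0.155, 0.988, -0.0]
force: [0.0, -0.0, -0.6]
grip_width: 0.0225
grasp_force: 58.8
```

>>> servo_tool:
  rows:
    - {"translation": [0, 0, 0.025], "yaw": 0, "gripper": 10}
    - {"translation": [0, 0, 0.0], "yaw": 0, "gripper": 10}

```text
time: 9.5
position: [0.5402, 0.0206, 0.1164]
eef_rot: [0.0, 0.155, 0.988, 0.0]
force: [-0.1, 0.3, -2.0]
grip_width: 0.0222
grasp_force: 58.8
```

>>> servo_tool:
  rows:
    - {"translation": [0, 0, 0.025], "yaw": 0, "gripper": 10}
    - {"translation": [0, 0, 0.0], "yaw": 0, "gripper": 10}

```text
time: 9.75
position: [0.5404, 0.0205, 0.1157]
eef_rot: [0.0, 0.155, 0.988, -0.0]
force: [-0.9, -0.4, 0.5]
grip_width: 0.0222
grasp_force: 59.1
```

>>> servo_tool:
  rows:
    - {"translation": [0, 0, 0.02], "yaw": 0, "gripper": 10}
    - {"translation": [0, 0, 0.0], "yaw": 0, "gripper": 10}

```text
time: 10.0
position: [0.5408, 0.0204, 0.1157]
eef_rot: [0.001, 0.155, 0.988, -0.0]
force: [-1.1, 0.1, 5.2]
grip_width: 0.0223
grasp_force: 59.3
```

>>> servo_tool:
  rows:
    - {"translation": [0, 0, 0.0], "yaw": 0, "gripper": 10}

```text
time: 10.12
position: [0.5408, 0.0204, 0.1157]
eef_rot: [0.001, 0.155, 0.988, -0.0]
force: [-1.3, -0.3, 5.4]
grip_width: 0.0225
grasp_force: 59.3
```

Contact at 5 N. I release and rise.

>>> servo_tool:
  rows:
    - {"translation": [0, 0, 0], "yaw": 0, "gripper": 24}
    - {"translation": [0, 0, 0], "yaw": 0, "gripper": 27}
    - {"translation": [0, 0, 0], "yaw": 0, "gripper": 35}
    - {"translation": [0, 0, 0], "yaw": 0, "gripper": 60}
    - {"translation": [0, 0, 0], "yaw": 0, "gripper": 60}
    - {"translation": [0, 0, -0.2], "yaw": 0, "gripper": 60}
    - {"translation": [0, 0, -0.5], "yaw": 0, "gripper": 60}
    - {"translation": [0, 0, -0.8], "yaw": 0, "gripper": 60}
    - {"translation": [0, 0, -0.8], "yaw": 0, "gripper": 60}
    - {"translation": [0, 0, -0.6], "yaw": 0, "gripper": 60}
    - {"translation": [0, 0, 0], "yaw": 0, "gripper": 60}

```text
time: 11.5
position: [0.542, 0.0205, 0.2348]
eef_rot: [0.004, 0.155, 0.988, 0.0]
force: [-0.6, -0.1, -0.1]
grip_width: 0.0601
grasp_force: 0.0
```

```bash
python3 -c "
from h import *
go([.582,-.215,.230],72)"
```

```text
tool shift mm [-110.1 -212.     5.2] rows [-2.752 -5.299  0.131]
tool y at 72.2 yaw tool deg 0.2 units 0.05 j6 -1.3212561183783127
```

>>> servo_tool:
  rows:
    - {"translation": [-0.15, -0.3, 0], "yaw": 0, "gripper": 60}
    - {"translation": [-0.3, -0.6, 0], "yaw": 0, "gripper": 60}
    - {"translation": [-0.45, -0.85, 0], "yaw": 0, "gripper": 60}
    - {"translation": [-0.45, -0.85, 0], "yaw": 0, "gripper": 60}
    - {"translation": [-0.45, -0.85, 0], "yaw": 0, "gripper": 60}
    - {"translation": [-0.45, -0.85, 0], "yaw": 0, "gripper": 60}
    - {"translation": [-0.3, -0.6, 0], "yaw": 0, "gripper": 60}
    - {"translation": [-0.2, -0.4, 0], "yaw": 0, "gripper": 60}
    - {"translation": [0, 0, 0.5], "yaw": 0, "gripper": 60}
    - {"translation": [0, 0, 0.8], "yaw": 0, "gripper": 60}
    - {"translation": [0, 0, 0.8], "yaw": 0, "gripper": 60}
    - {"translation": [0, 0, 0.4], "yaw": 0, "gripper": 60}
    - {"translation": [0, 0, 0], "yaw": 0, "gripper": 60}
    - {"translation": [0, 0, 0], "yaw": 0, "gripper": 60}

```text
time: 13.25
position: [0.5808, -0.2149, 0.1317]
eef_rot: [0.001, 0.155, 0.988, -0.0]
force: [-0.7, -0.9, 0.1]
grip_width: 0.0601
grasp_force: 0.0
```

```bash
python3 - <<'E'
from h import *
import cv2
go([.582,-.215,.083],72)
f=lambda i,s:cv2.resize(i,None,fx=s,fy=s,interpolation=cv2.INTER_CUBIC)
a=f(env.capture("scene")[150:270,215:325],4);b=f(env.capture("top")[180:270,290:380],4)
c=np.zeros((480,800,3),'u1');c[:,:440]=a;c[:360,440:]=b
cv2.imwrite("pics/k1.png",c[:,:,::-1])
E
```

```text
tool shift mm [-1.   0.3 48.7] rows [-0.026  0.007  1.219]
tool y at 72.2 yaw tool deg 0.2 units 0.05 j6 -1.7015147986364099
```

View pics/k1.png

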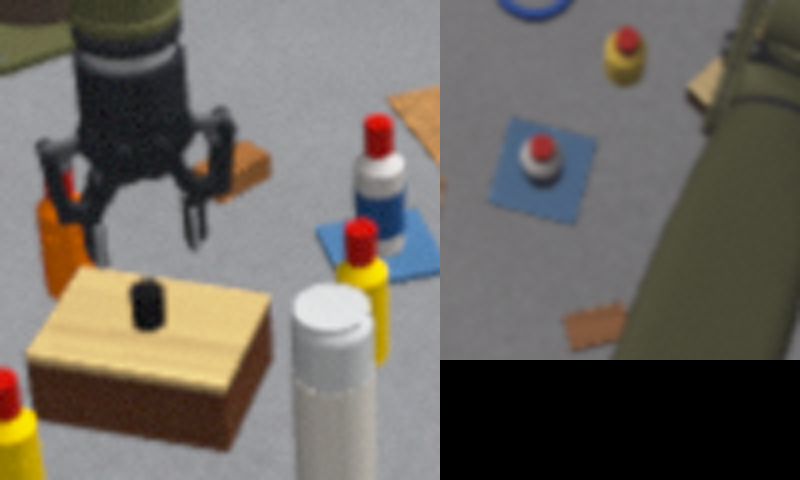

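The glue stands upright at the centre of the tile (crop 541,155). The fingers straddle the knob at crop (148,305), so I descend and grip.

>>> servo_tool:
  rows:
    - {"translation": [-0.02, 0, 0.3], "yaw": 0, "gripper": 60}
    - {"translation": [0, 0, 0.4], "yaw": 0, "gripper": 60}
    - {"translation": [0, 0, 0.3], "yaw": 0, "gripper": 60}
    - {"translation": [0, 0, 0.2], "yaw": 0, "gripper": 60}
    - {"translation": [0, 0, 0], "yaw": 0, "gripper": 45}
    - {"translation": [0, 0, 0], "yaw": 0, "gripper": 35}
    - {"translation": [0, 0, 0], "yaw": 0, "gripper": 30}
    - {"translation": [0, 0, 0], "yaw": 0, "gripper": 27}
    - {"translation": [0, 0, 0], "yaw": 0, "gripper": 24}
    - {"translation": [0, 0, 0], "yaw": 0, "gripper": 10}
    - {"translation": [0, 0, 0], "yaw": 0, "gripper": 10}
    - {"translation": [0, 0, 0], "yaw": 0, "gripper": 10}

```text
time: 14.85
position: [0.5813, -0.2156, 0.0836]
eef_rot: [0.001, 0.155, 0.988, -0.0]
force: [-1.9, -0.9, 5.7]
grip_width: 0.0239
grasp_force: 58.7
```

>>> servo_tool:
  rows:
    - {"translation": [0, 0, -0.05], "yaw": 0, "gripper": 10}
    - {"translation": [0, 0, -0.1], "yaw": 0, "gripper": 10}
    - {"translation": [0, 0, -0.1], "yaw": 0, "gripper": 10}
    - {"translation": [0, 0, -0.15], "yaw": 0, "gripper": 10}
    - {"translation": [0, 0, -0.2], "yaw": 0, "gripper": 10}
    - {"translation": [0, 0, -0.2], "yaw": 0, "gripper": 10}
    - {"translation": [0, 0, 0], "yaw": 0, "gripper": 10}

```text
time: 15.72
position: [0.5816, -0.2154, 0.1159]
eef_rot: [0.001, 0.155, 0.988, -0.0]
force: [0.6, 0.6, -0.6]
grip_width: 0.0241
grasp_force: 58.9
```

>>> servo_tool:
  rows:
    - {"translation": [0, 0, -0.4], "yaw": 0, "gripper": 10}
    - {"translation": [0, 0, -0.7], "yaw": 0, "gripper": 10}
    - {"translation": [0, 0, -0.8], "yaw": 0, "gripper": 10}
    - {"translation": [0, 0, -0.7], "yaw": 0, "gripper": 10}
    - {"translation": [0, 0, -0.5], "yaw": 0, "gripper": 10}
    - {"translation": [0, 0, -0.25], "yaw": 0, "gripper": 10}
    - {"translation": [0, 0, 0], "yaw": 0, "gripper": 10}

```text
time: 16.6
position: [0.581, -0.2152, 0.2489]
eef_rot: [0.0, 0.155, 0.988, -0.0]
force: [0.4, 0.8, -2.2]
grip_width: 0.0241
grasp_force: 59.0
```

>>> servo_tool:
  rows:
    - {"translation": [0.1, 0.16, 0], "yaw": 0, "gripper": 10}
    - {"translation": [0.2, 0.32, 0], "yaw": 0, "gripper": 10}
    - {"translation": [0.3, 0.5, 0], "yaw": 0, "gripper": 10}
    - {"translation": [0.4, 0.62, 0], "yaw": 0, "gripper": 10}
    - {"translation": [0.45, 0.7, 0], "yaw": 0, "gripper": 10}
    - {"translation": [0.45, 0.7, 0], "yaw": 0, "gripper": 10}
    - {"translation": [0.45, 0.7, 0], "yaw": 0, "gripper": 10}
    - {"translation": [0.45, 0.7, 0], "yaw": 0, "gripper": 10}
    - {"translation": [0.45, 0.7, 0], "yaw": 0, "gripper": 10}
    - {"translation": [0.45, 0.7, 0], "yaw": 0, "gripper": 10}
    - {"translation": [0.45, 0.7, 0], "yaw": 0, "gripper": 10}
    - {"translation": [0.45, 0.7, 0], "yaw": 0, "gripper": 10}
    - {"translation": [0.45, 0.7, 0], "yaw": 0, "gripper": 10}
    - {"translation": [0.45, 0.7, 0], "yaw": 0, "gripper": 10}
    - {"translation": [0.4, 0.62, 0], "yaw": 0, "gripper": 10}
    - {"translation": [0.35, 0.5, 0], "yaw": 0, "gripper": 10}
    - {"translation": [0.2, 0.32, 0], "yaw": 0, "gripper": 10}
    - {"translation": [0.1, 0.16, 0], "yaw": 0, "gripper": 10}
    - {"translation": [0, 0, 0], "yaw": 0, "gripper": 10}

```text
time: 18.98
position: [0.456, 0.2536, 0.2485]
eef_rot: [0.0, 0.154, 0.988, -0.0]
force: [0.1, 0.5, -2.8]
grip_width: 0.0242
grasp_force: 59.0
```

```bash
python3 -c "
from h import *
go([.468,.228,.06],20)"
```

```text
tool shift mm [-19.2 -20.6 188.5] rows [-0.481 -0.516  4.712]
tool y at 72.2 yaw tool deg 52.2 units 13.06 j6 -0.8557974159679371
```

>>> servo_tool:
  rows:
    - {"translation": [-0.24, -0.26, 0], "yaw": 0, "gripper": 10}
    - {"translation": [-0.24, -0.26, 0], "yaw": 0.5, "gripper": 10}
    - {"translation": [0, 0, 0], "yaw": 1, "gripper": 10}
    - {"translation": [0, 0, 0], "yaw": 1, "gripper": 10}
    - {"translation": [0, 0, 0], "yaw": 1, "gripper": 10}
    - {"translation": [0, 0, 0], "yaw": 1, "gripper": 10}
    - {"translation": [0, 0, 0], "yaw": 1, "gripper": 10}
    - {"translation": [0, 0, 0], "yaw": 1, "gripper": 10}
    - {"translation": [0, 0, 0], "yaw": 1, "gripper": 10}
    - {"translation": [0, 0, 0], "yaw": 1, "gripper": 10}
    - {"translation": [0, 0, 0], "yaw": 1, "gripper": 10}
    - {"translation": [0, 0, 0], "yaw": 1, "gripper": 10}
    - {"translation": [0, 0, 0], "yaw": 1, "gripper": 10}
    - {"translation": [0, 0, 0], "yaw": 1, "gripper": 10}
    - {"translation": [0, 0, 0], "yaw": 0.5, "gripper": 10}
    - {"translation": [0, 0, 0], "yaw": 0, "gripper": 10}

```text
time: 20.98
position: [0.4684, 0.227, 0.2485]
eef_rot: [0.0, 0.573, 0.82, -0.0]
force: [-0.7, 0.2, -2.1]
grip_width: 0.0239
grasp_force: 59.1
```

>>> servo_tool:
  rows:
    - {"translation": [0, 0, 0.3], "yaw": 0, "gripper": 10}
    - {"translation": [0, 0, 0.6], "yaw": 0, "gripper": 10}
    - {"translation": [0, 0, 0.8], "yaw": 0, "gripper": 10}
    - {"translation": [0, 0, 0.8], "yaw": 0, "gripper": 10}
    - {"translation": [0, 0, 0.8], "yaw": 0, "gripper": 10}
    - {"translation": [0, 0, 0.6], "yaw": 0, "gripper": 10}
    - {"translation": [0, 0, 0.4], "yaw": 0, "gripper": 10}
    - {"translation": [0, 0, 0.2], "yaw": 0, "gripper": 10}
    - {"translation": [0, 0, 0], "yaw": 0, "gripper": 10}
    - {"translation": [0, 0, 0], "yaw": 0, "gripper": 10}

```text
time: 22.22
position: [0.4689, 0.2281, 0.0696]
eef_rot: [0.001, 0.572, 0.82, 0.001]
force: [0.4, -0.1, -1.8]
grip_width: 0.0243
grasp_force: 59.1
```

```bash
python3 - <<'E'
from h import *
import cv2
go([.468,.228,.0396],20)
f=lambda i,s:cv2.resize(i,None,fx=s,fy=s,interpolation=cv2.INTER_CUBIC)
a=f(env.capture("scene")[130:270,215:415],4)
cv2.imwrite("pics/m1.png",a[:,:,::-1])
E
```

```text
tool shift mm [ 0.3 -1.  30. ] rows [ 0.007 -0.024  0.751]
tool y at 20.2 yaw tool deg 0.2 units 0.05 j6 -0.002769107641614969
```

View pics/m1.png

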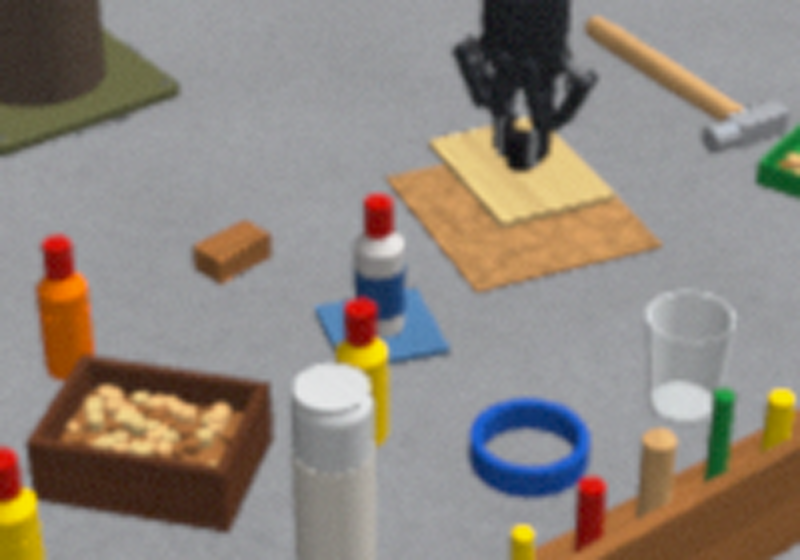

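The lid hangs level, aligned with the mat, with its knob at (520,150). The box stands open at (150,440). Next I lower it gently.

>>> servo_tool:
  rows:
    - {"translation": [0, 0, 0.2], "yaw": 0, "gripper": 10}
    - {"translation": [0, 0, 0.2], "yaw": 0, "gripper": 10}
    - {"translation": [0, 0, 0.15], "yaw": 0, "gripper": 10}
    - {"translation": [0, 0, 0.08], "yaw": 0, "gripper": 10}
    - {"translation": [0, 0, 0.05], "yaw": 0, "gripper": 10}
    - {"translation": [0, 0, 0], "yaw": 0, "gripper": 10}

```text
time: 23.02
position: [0.4681, 0.2278, 0.0413]
eef_rot: [-0.0, 0.572, 0.82, -0.0]
force: [1.2, -0.2, -2.1]
grip_width: 0.0238
grasp_force: 59.1
```

>>> servo_tool:
  rows:
    - {"translation": [0, 0, 0.025], "yaw": 0, "gripper": 10}
    - {"translation": [0, 0, 0], "yaw": 0, "gripper": 10}

```text
time: 23.28
position: [0.4682, 0.2278, 0.0404]
eef_rot: [0.0, 0.572, 0.82, 0.0]
force: [0.0, -0.2, -2.1]
grip_width: 0.0239
grasp_force: 59.1
```

>>> servo_tool:
  rows:
    - {"translation": [0, 0, 0.025], "yaw": 0, "gripper": 10}
    - {"translation": [0, 0, 0], "yaw": 0, "gripper": 10}

```text
time: 23.52
position: [0.4683, 0.2279, 0.0396]
eef_rot: [0.0, 0.572, 0.82, 0.0]
force: [-0.2, 0.9, 0.1]
grip_width: 0.0243
grasp_force: 59.4
```

>>> servo_tool:
  rows:
    - {"translation": [0, 0, 0.02], "yaw": 0, "gripper": 10}
    - {"translation": [0, 0, 0], "yaw": 0, "gripper": 10}

```text
time: 23.78
position: [0.4683, 0.2279, 0.0396]
eef_rot: [-0.0, 0.572, 0.82, -0.0]
force: [-3.4, -1.4, 5.3]
grip_width: 0.0242
grasp_force: 60.1
```

>>> servo_tool:
  rows:
    - {"translation": [0, 0, 0], "yaw": 0, "gripper": 10}

```text
time: 23.9
position: [0.4683, 0.2279, 0.0396]
eef_rot: [-0.0, 0.572, 0.82, -0.0]
force: [-3.0, -0.6, 5.5]
grip_width: 0.0243
grasp_force: 60.0
```

Contact. I release, rise and back off.

>>> servo_tool:
  rows:
    - {"translation": [0, 0, 0], "yaw": 0, "gripper": 26}
    - {"translation": [0, 0, 0], "yaw": 0, "gripper": 30}
    - {"translation": [0, 0, 0], "yaw": 0, "gripper": 45}
    - {"translation": [0, 0, 0], "yaw": 0, "gripper": 60}
    - {"translation": [0, 0, 0], "yaw": 0, "gripper": 60}
    - {"translation": [0, 0, -0.2], "yaw": 0, "gripper": 60}
    - {"translation": [0, 0, -0.5], "yaw": 0, "gripper": 60}
    - {"translation": [0, 0, -0.8], "yaw": 0, "gripper": 60}
    - {"translation": [0, 0, -0.8], "yaw": 0, "gripper": 60}
    - {"translation": [0, 0, -0.8], "yaw": 0, "gripper": 60}
    - {"translation": [0, 0, -0.8], "yaw": 0, "gripper": 60}
    - {"translation": [0, 0, -0.6], "yaw": 0, "gripper": 60}
    - {"translation": [0, 0, 0], "yaw": 0, "gripper": 60}
    - {"translation": [0, 0, 0], "yaw": 0, "gripper": 60}

```text
time: 25.65
position: [0.4676, 0.2276, 0.2176]
eef_rot: [-0.0, 0.572, 0.82, -0.001]
force: [-0.4, 0.3, -0.6]
grip_width: 0.0602
grasp_force: 0.0
```

```bash
python3 - <<'E'
from h import *
import cv2
cv2.imwrite("pics/f.png",cv2.resize(env.capture("scene")[100:300,205:455],None,fx=3,fy=3,interpolation=cv2.INTER_CUBIC)[:,:,::-1])
E
```

```text
(no output)
```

View pics/f.png

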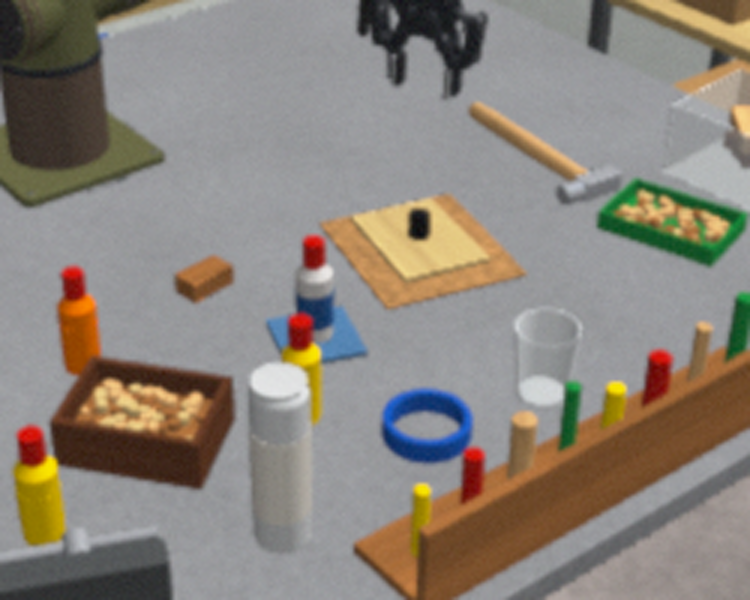

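The lid lies flat, knob up, centred on the mat (420,235). The glue stands on the tile (315,290), the box is open in place (145,420), and the bystanders are unmoved. I hand in.

```bash
python3 -c "
from cell import env
print(env.sign_off())"
```

```text
the job is handed in; nothing more can be done
None
```

I handed the job in at about 26 s: the white glue bottle stands upright on the blue tile, the lid lies flat, knob up, in the middle of the cork mat, and the last picture shows the box open in place and nothing else moved.

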